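# Feed left- and right-hand brackets through the one-way chute gates

### The arm

A 6-joint arm with a two-finger parallel gripper is mounted at the origin on a cart in front of the work surface, level with it; the furniture and walls round the work are solid. World frame = base frame: x ahead of the robot, y to its left, z up, the work surface at z = 0. Lengths are in mm, angles in rad, forces in N, time in s.
With the tool pointing down it reaches from about 375 to 975 mm from the base axis. Payload 3.8 kg.
Tool frame: the origin (TCP) lies on the front face of the gripper's body, between the roots of the fingers; the fingertips stand 64 mm ahead of it and the grasp point (between the pads) lies 45 mm ahead of it; z points along the fingers, y is the line along which they close (so a half turn about z gives the same grasp; the last joint's range is limited). The gripper opens to 88 mm and grips with 3 to 60 N. Pads are 18 mm wide; open, the fingers measure 123 mm over their backs; the gripper's body (75 mm by 187 mm) begins 45 mm behind the grasp point.
Start: joints at [-1.213, 0.264, 1.604, -0, 1.274, -0.037], TCP at [259.615, -623.072, 302.706] pointing down, gripper open.
Joint ranges: [-2.63, 2.63], [-0.94, 2.18], [0.31, 2.57], [-1.31, 4.45], [0, 2.66], [-2.55, 2.55]. Speed limits (rad/s): [2.57, 2.57, 3.14, 3.14, 3.14, 3.14].

### API

Orientations are given as a 3x3 rotation matrix whose columns are the frame's x, y, z axes.
In Python, from bench import arm gives the robot as it stands.
- The arm moves only by the tool jog_arm, never from a script. Its argument "deltas" is a list that holds one entry, the list of rows, each a list of 7 numbers: the finger opening in mm, from 0 to 88.1, then the shift along the world's x, y, z scaled (see below), then the turn, a rotation vector about the world's x, y, z scaled (see below). In form: [[[claw, dx, dy, dz, ax, ay, az], ...]]. A call has 1 to 20 rows; each row is the pose to reach, as a shift and turn from the pose commanded when the call began; what a row does not reach only later rows make up. The controller multiplies each number of a shift by 150 mm and each number of a turn by 45 degrees. A row lasts 1/8 s, in which the tool goes at most 62.5 mm and 10.7 degrees, less where a joint would pass 70% of its speed; a pose out of reach is approached as far as the arm can. A call with a number of a shift or a turn outside -1 to 1 is refused whole. A call with a gripper value outside its range is refused whole. The fingers move at their own pace and stop on an object; "newtons" is the grip in N (left out, the last holds). Time passes only in rows, so rows that repeat a pose let the fingers close. It gives the time, the measured TCP pose, the force, the opening and the grip force at its end, in the units of the state.
- arm.read_state(): the state, without advancing time (a new reading comes with each control period).
- arm.capture(name): name is "scene" or "top" or "wrist"; returns the picture (400x640x3 uint8, red, green, blue); there is no depth.
- arm.calibration(name): a dict with "intrinsics" (3x3 intrinsics, pixels), "R" (3x3) and "t" (3): a world point X has camera coordinates R X + t. Camera axes: x right, y down, z forward; pixel columns grow to the right and rows downward; lengths in mm; the calibration is good to about 2 mm. A picture is of the moment at which its call begins: read the wrist's pose just before it. calibration takes no time and is no camera call; for the wrist camera it gives the pose at the moment of the call.
- arm.job_done(): hands the job in; it is judged then, once.
Trained networks look in the newest picture that a camera, given by its name, has taken for a name from the list of things; names that differ only in an ending like _2 or _b are one class to them, and where a whole thing is asked for, a point or a joint stands for the part that bears it (a point fixed in the world has none). Each returns a list of dicts, best first, with "score" (0 to 1); they miss things now and then, are a little off and sometimes report something else, mostly with a low value. They report only what shows in the picture. A call takes as long as a camera call. They do not tell look-alikes from the thing itself.
- arm.masks_of(camera, query): "pixels" (400x640 bool, what is visible of it) and "rect" ([left, top, width, height] in pixels, round what is visible of it).
- arm.mark_of(camera, query): "position" ([column, row] in pixels: a listed point, or the origin of a listed thing).
The state is a dict: "time": time; "joint_pos": joint angles; "qvel": joint speeds; "joint_efforts": joint torques, N m; "tool_pos": TCP position; "tool_rot": TCP orientation; "ft_force": force on the tool from outside, world axes, zero at the start; "ft_torque": the same for the moment, N m; "gripper_width": finger opening in mm; "grasp_force": force on a finger pad.
Only numpy, scipy, OpenCV 4.12 (cv2) and the standard library are available. Lean on these libraries where they do the work, as an engineer would, in place of code of your own. Each camera call takes 0.05 s, during which the arm holds its last target. There are 200 camera calls.

### The job

Sort the loose steel mounting brackets for the next bench: set each one lug up in the open loading lane of its own chute - left-hand brackets in the left chute, right-hand ones in the right - and push it through the sprung flap into the bay until the flap has sprung shut behind it. Brackets go into a bay only through its flap, never lifted over a wall or lowered in from above; leave every one flat in its bay with its lug up, both flaps shut, and the other things on the bench where they are.

Things in the scene. Friction and masses are not known exactly. Their poses are not given: they have to be found in the camera images.
- lh_bracket_1: Left-hand dark steel bracket, 90 g: L-shaped plate 8 mm thick, x -38 to 38, y -30 to 30 mm, origin under its middle, lug up (+z). Stem: 34 mm wide, full length, centred on y = -13. Foot: x 8 to 38, out to y = +30; seen from above along the stem towards the foot, it juts left. Lug to grip: x -35 to -5, 12 mm thick in y, centred on y = -13, top at z = 55. Any yaw; None from the start: absent
- lh_bracket_2: Left-hand dark steel bracket, 90 g: L-shaped plate 8 mm thick, x -38 to 38, y -30 to 30 mm, origin under its middle, lug up (+z). Stem: 34 mm wide, full length, centred on y = -13. Foot: x 8 to 38, out to y = +30; seen from above along the stem towards the foot, it juts left. Lug to grip: x -35 to -5, 12 mm thick in y, centred on y = -13, top at z = 55. Any yaw; None from the start: absent
- lh_bracket_3: Left-hand dark steel bracket, 90 g: L-shaped plate 8 mm thick, x -38 to 38, y -30 to 30 mm, origin under its middle, lug up (+z). Stem: 34 mm wide, full length, centred on y = -13. Foot: x 8 to 38, out to y = +30; seen from above along the stem towards the foot, it juts left. Lug to grip: x -35 to -5, 12 mm thick in y, centred on y = -13, top at z = 55. Any yaw; None from the start: absent
- rh_bracket_1: Right-hand dark steel bracket, 90 g: L-shaped plate 8 mm thick, x -38 to 38, y -30 to 30 mm, origin under its middle, lug up (+z). Stem: 34 mm wide, full length, centred on y = +13. Foot: x 8 to 38, out to y = -30; seen from above along the stem towards the foot, it juts right. Lug to grip: x -35 to -5, 12 mm thick in y, centred on y = +13, top at z = 55. Any yaw; None from the start: absent
- rh_bracket_2: Right-hand dark steel bracket, 90 g: L-shaped plate 8 mm thick, x -38 to 38, y -30 to 30 mm, origin under its middle, lug up (+z). Stem: 34 mm wide, full length, centred on y = +13. Foot: x 8 to 38, out to y = -30; seen from above along the stem towards the foot, it juts right. Lug to grip: x -35 to -5, 12 mm thick in y, centred on y = +13, top at z = 55. Any yaw; None from the start: absent
- rh_bracket_3: Right-hand dark steel bracket, 90 g: L-shaped plate 8 mm thick, x -38 to 38, y -30 to 30 mm, origin under its middle, lug up (+z). Stem: 34 mm wide, full length, centred on y = +13. Foot: x 8 to 38, out to y = -30; seen from above along the stem towards the foot, it juts right. Lug to grip: x -35 to -5, 12 mm thick in y, centred on y = +13, top at z = 55. Any yaw; None from the start: absent
- chute_left: chute for left-hand brackets, fixed, on the robot's left; its lane leads outward to the left. Origin: bench level, middle of the gate; x is the pushing direction, y to the left of that, z up. Floor 4 mm high, nothing overhead. Gate posts: x -14 to 0 mm, 54 mm high, inner faces y = -35 and 35. Black flap, z 5 to 49, 4 mm thick, shut at x = 2 to 6; upright hinge at x = 4, y = -45, 76 mm to its free edge
- chute_left_lane (a point): middle of that chute's open-topped loading lane (chute and flap are smooth and slippery), on its floor, 55 mm before the gate. The lane runs from x = -100 mm to the gate in the chute's frame, open at its near end, 70 mm wide between guides 20 mm high above the bench
- chute_left_bay (a point): floor of that chute's bay behind the flap, 160 mm past the gate on the lane's centre line. Bay: x 0 to 342 mm in the chute's frame, inner faces at y = +35 and -52, walls 36 mm high above the bench, open above; holds three brackets in a row, the later pushing the earlier on
- chute_right: chute for right-hand brackets, fixed, on the robot's right; its lane leads outward to the right. Origin: bench level, middle of the gate; x is the pushing direction, y to the left of that, z up. Floor 4 mm high, nothing overhead. Gate posts: x -14 to 0 mm, 54 mm high, inner faces y = -35 and 35. Black flap, z 5 to 49, 4 mm thick, shut at x = 2 to 6; upright hinge at x = 4, y = +45, 76 mm to its free edge
- chute_right_lane (a point): middle of that chute's open-topped loading lane (chute and flap are smooth and slippery), on its floor, 55 mm before the gate. The lane runs from x = -100 mm to the gate in the chute's frame, open at its near end, 70 mm wide between guides 20 mm high above the bench
- chute_right_bay (a point): floor of that chute's bay behind the flap, 160 mm past the gate on the lane's centre line. Bay: x 0 to 342 mm in the chute's frame, inner faces at y = -35 and +52, walls 36 mm high above the bench, open above; holds three brackets in a row, the later pushing the earlier on
- flap_left (a joint): angle of the flap of chute_left: 0 shut across the gate (a stop: it cannot swing towards the loading lane), up to 1.5 rad open into the bay; light spring, 0.1 to 0.4 N at its free edge; it shuts once what held it open is past its 76 mm swing; a bracket lying within the swing stops it opening for the next
- flap_right (a joint): angle of the flap of chute_right: 0 shut across the gate (a stop: it cannot swing towards the loading lane), up to 1.5 rad open into the bay; light spring, 0.1 to 0.4 N at its free edge; it shuts once what held it open is past its 76 mm swing; a bracket lying within the swing stops it opening for the next
- side_cutters: bystander: side cutters, 47 x 148 x 14 mm, lying loose near the front edge; origin under its centre
- marker: bystander: marker pen, 15 x 110 x 16 mm, lying loose near the front edge; origin under its centre
- masking_tape: bystander: roll of masking tape, 58 mm across, 25 mm high, lying loose to the left of the brackets; origin under its centre
- fuse_carton: bystander: flat carton, 48 x 72 x 22 mm, loose behind the chutes; origin under its centre
Not all that is in view belongs to the job. Leave any red look-alike of the lh_bracket_3 alone.

How it is judged (in metres and radians):
At the end, for the whole second after the job is handed in: Every bracket present is in the bay of its own chute (origin 60 to 340 mm behind the gate and within 45 mm of the lane's centre line), its underside less than 20 mm above the bench, within 0.25 rad of flat with the lug up, at rest; both flaps are shut to within 0.15 rad (x of lh_bracket_1 in the frame of chute_left between 0.06 and 0.34 m and y of lh_bracket_1 in the frame of chute_left between -0.045 and 0.045 m and z of each of lh_bracket_1, lh_bracket_2, lh_bracket_3 in the frame of chute_left below 0.02 m and angle between each of lh_bracket_1, lh_bracket_2, lh_bracket_3, rh_bracket_1, rh_bracket_2, rh_bracket_3's own z axis and vertical below 0.25 rad and linear speed of each of lh_bracket_1, lh_bracket_2, lh_bracket_3, rh_bracket_1, rh_bracket_2, rh_bracket_3 below 0.02 m/s and x of lh_bracket_2 in the frame of chute_left between 0.06 and 0.34 m and y of lh_bracket_2 in the frame of chute_left between -0.045 and 0.045 m and x of lh_bracket_3 in the frame of chute_left between 0.06 and 0.34 m and y of lh_bracket_3 in the frame of chute_left between -0.045 and 0.045 m and x of rh_bracket_1 in the frame of chute_right between 0.06 and 0.34 m and y of rh_bracket_1 in the frame of chute_right between -0.045 and 0.045 m and z of each of rh_bracket_1, rh_bracket_2, rh_bracket_3 in the frame of chute_right below 0.02 m and x of rh_bracket_2 in the frame of chute_right between 0.06 and 0.34 m and y of rh_bracket_2 in the frame of chute_right between -0.045 and 0.045 m and x of rh_bracket_3 in the frame of chute_right between 0.06 and 0.34 m and y of rh_bracket_3 in the frame of chute_right between -0.045 and 0.045 m and value of joint each of flap_left, flap_right below 0.15 rad); the robot touches nothing.
It fails at once if a bracket is lifted over or lowered into a bay from above (its origin over a bay, 35 to 80 mm above the bench) ((x of lh_bracket_1 in the frame of chute_left between 0 and 0.34 m and y of lh_bracket_1 in the frame of chute_left between -0.04 and 0.04 m and z of lh_bracket_1 in the frame of chute_left between 0.035 and 0.08 m) or (x of lh_bracket_1 in the frame of chute_right between 0 and 0.34 m and y of lh_bracket_1 in the frame of chute_right between -0.04 and 0.04 m and z of lh_bracket_1 in the frame of chute_right between 0.035 and 0.08 m) or (x of lh_bracket_2 in the frame of chute_left between 0 and 0.34 m and y of lh_bracket_2 in the frame of chute_left between -0.04 and 0.04 m and z of lh_bracket_2 in the frame of chute_left between 0.035 and 0.08 m) or (x of lh_bracket_2 in the frame of chute_right between 0 and 0.34 m and y of lh_bracket_2 in the frame of chute_right between -0.04 and 0.04 m and z of lh_bracket_2 in the frame of chute_right between 0.035 and 0.08 m) or (x of lh_bracket_3 in the frame of chute_left between 0 and 0.34 m and y of lh_bracket_3 in the frame of chute_left between -0.04 and 0.04 m and z of lh_bracket_3 in the frame of chute_left between 0.035 and 0.08 m) or (x of lh_bracket_3 in the frame of chute_right between 0 and 0.34 m and y of lh_bracket_3 in the frame of chute_right between -0.04 and 0.04 m and z of lh_bracket_3 in the frame of chute_right between 0.035 and 0.08 m) or (x of rh_bracket_1 in the frame of chute_left between 0 and 0.34 m and y of rh_bracket_1 in the frame of chute_left between -0.04 and 0.04 m and z of rh_bracket_1 in the frame of chute_left between 0.035 and 0.08 m) or (x of rh_bracket_1 in the frame of chute_right between 0 and 0.34 m and y of rh_bracket_1 in the frame of chute_right between -0.04 and 0.04 m and z of rh_bracket_1 in the frame of chute_right between 0.035 and 0.08 m) or (x of rh_bracket_2 in the frame of chute_left between 0 and 0.34 m and y of rh_bracket_2 in the frame of chute_left between -0.04 and 0.04 m and z of rh_bracket_2 in the frame of chute_left between 0.035 and 0.08 m) or (x of rh_bracket_2 in the frame of chute_right between 0 and 0.34 m and y of rh_bracket_2 in the frame of chute_right between -0.04 and 0.04 m and z of rh_bracket_2 in the frame of chute_right between 0.035 and 0.08 m) or (x of rh_bracket_3 in the frame of chute_left between 0 and 0.34 m and y of rh_bracket_3 in the frame of chute_left between -0.04 and 0.04 m and z of rh_bracket_3 in the frame of chute_left between 0.035 and 0.08 m) or (x of rh_bracket_3 in the frame of chute_right between 0 and 0.34 m and y of rh_bracket_3 in the frame of chute_right between -0.04 and 0.04 m and z of rh_bracket_3 in the frame of chute_right between 0.035 and 0.08 m)).
It fails at once if a loose bystander is moved more than 60 mm (distance of any of side_cutters, marker, masking_tape, fuse_carton from where it was at the start of the episode above 0.06 m).
Of lh_bracket_1, lh_bracket_2, lh_bracket_3, rh_bracket_1, rh_bracket_2, rh_bracket_3 only 4 to 6 are there at a start; the rules pass over those that are not, and their reading is None.
At some moment in a run one of lh_bracket_1, lh_bracket_2, lh_bracket_3, rh_bracket_1, rh_bracket_2, rh_bracket_3 may be knocked a few centimetres aside while the robot is not near it.
Once in a run the grip may slacken for a moment while it holds something.
It also fails if it takes over 210 s, if anything falls off the work surface, if the arm or the gripper's body presses on something with over 40 N, if the wrist force passes 120 N, or if a joint passes its speed limit or range.

## Working session

There is one attempt and no reset: what is moved stays moved. The work goes in short steps, Python scripts to look and compute and a tool call to move; the robot and the scene stay as the last step left them, time stands still between calls to the robot, and variables do not carry over. Pictures are saved under pics/ and viewed, at most 16 in all, crops included, and the job is handed in when it is done.

Besides the shell and the picture viewer there is one more tool, called after "Request:" as name(argument=value, ...) on one line, values as JSON. jog_arm: Moves the arm, as the interface text tells. Its arguments: {"type":"object","properties":{"deltas":{"type":"array","items":{"type":"array","items":{"type":"array","items":{"type":"number"}}}},"newtons":{"type":"number"}},"required":["deltas"]}

```bash
mkdir -p pics; ls; python3 - <<'E'
from bench import arm
import cv2
for n in("top","scene"):
    im=arm.capture(n); cv2.imwrite(f"pics/{n}0.png",im[:,:,::-1])
    for q in("lh_bracket_1","rh_bracket_1","chute_left","chute_right","chute_left_lane","chute_right_lane","chute_left_bay","chute_right_bay","masking_tape"):
        print(n,q,[(round(d['score'],2),[int(x) for x in d['position']]) for d in arm.mark_of(n,q)])
    c=arm.calibration(n);print(c)
E
```

```text
pics
top lh_bracket_1 [(0.8, [307, 233]), (0.74, [394, 231]), (0.18, [385, 172])]
top rh_bracket_1 [(0.68, [445, 232]), (0.65, [261, 231])]
top chute_left [(0.66, [267, 174])]
top chute_right [(0.79, [387, 169]), (0.71, [272, 294])]
top chute_left_lane [(0.71, [293, 174])]
top chute_right_lane [(0.57, [364, 170])]
top chute_left_bay [(0.57, [208, 176])]
top chute_right_bay [(0.87, [447, 173])]
top masking_tape [(0.81, [177, 241])]
{'intrinsics': array([[453.51283425,   0.        , 321.07878947],
       [  0.        , 453.51283425, 201.88621008],
       [  0.        ,   0.        ,   1.        ]]), 'R': array([[-0.01315652, -0.99982629,  0.01320207],
       [-0.99607931,  0.0119498 , -0.08765393],
       [ 0.08748094, -0.01430353, -0.9960635 ]]), 't': array([  32.14491721,  552.99375799, 1132.91791766])}
scene lh_bracket_1 [(0.97, [388, 218]), (0.82, [329, 221]), (0.56, [381, 168])]
scene rh_bracket_1 [(0.92, [403, 144]), (0.64, [300, 242]), (0.44, [363, 124])]
scene chute_left [(0.64, [268, 208])]
scene chute_right [(0.82, [334, 149]), (0.71, [320, 157])]
scene chute_left_lane [(0.84, [279, 200])]
scene chute_right_lane [(0.69, [318, 157])]
scene chute_left_bay [(0.57, [215, 247])]
scene chute_right_bay [(0.83, [365, 123]), (0.74, [380, 170])]
scene masking_tape [(0.67, [242, 313])]
{'intrinsics': array([[477.10230724,   0.        , 318.6729049 ],
       [  0.        , 477.10230724, 202.25877527],
       [  0.        ,   0.        ,   1.        ]]), 'R': array([[-0.77873321, -0.62734572,  0.00345486],
       [-0.46511447,  0.57364011, -0.67424444],
       [ 0.42100251, -0.52666344, -0.73850017]]), 't': array([ 439.69316189,  230.01655196, 1070.26845229])}
```

```bash
python3 - <<'E'
import cv2
a=cv2.imread("pics/top0.png"); cv2.imwrite("pics/top0c.png",cv2.resize(a[130:330,130:530],(800,400),interpolation=cv2.INTER_CUBIC))
E
```

```text
(no output)
```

View pics/top0.png

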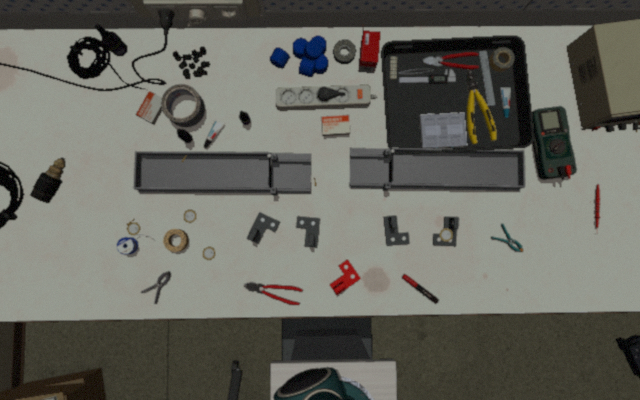

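View pics/top0c.png

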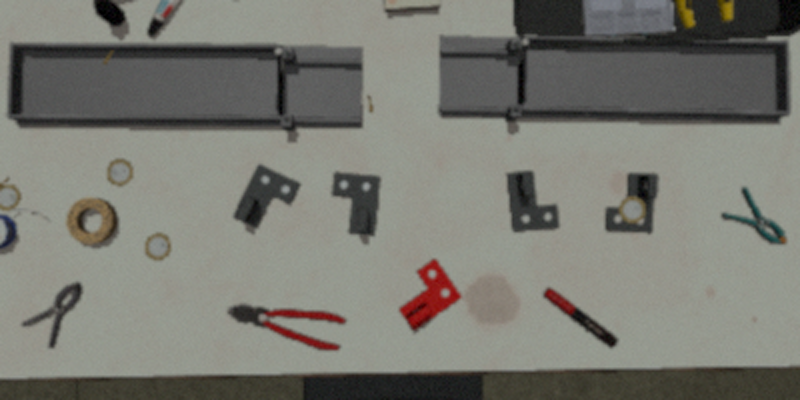

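```bash
cat >h.py <<'E'
from bench import arm
import numpy as np, cv2
from scipy.optimize import minimize
def cal(n):
    c=arm.calibration(n); return [np.array(c[k],float) for k in("intrinsics","R","t")]
def proj(C,X):
    K,R,t=C; p=(np.atleast_2d(X)@R.T+t)@K.T; return p[:,:2]/p[:,2:]
def back(C,uv,z):
    K,R,t=C; d=R.T@np.linalg.solve(K,[uv[0],uv[1],1]); o=-R.T@t; return o+d*(z-o[2])/d[2]
def box(x0,x1,y0,y1,z0,z1): return np.array([[x,y,z] for x in(x0,x1) for y in(y0,y1) for z in(z0,z1)],float)
def bracket(s): # s=+1 LH, -1 RH
    B=[box(-38,38,-30,4,0,8),box(8,38,-30,30,0,8),box(-35,-5,-19,-7,0,55)]
    for b in B: b[:,1]*=s
    return B
def pl(P,x,y,a,z=0):
    c,s=np.cos(a),np.sin(a); return P@np.array([[c,s,0],[-s,c,0],[0,0,1]])+[x,y,z]
def render(C,s,x,y,a,z=0,k=4):
    m=np.zeros((400*k,640*k),np.uint8)
    for b in bracket(s):
        h=cv2.convexHull((proj(C,pl(b,x,y,a,z))*k+k/2).astype(np.float32)); cv2.fillConvexPoly(m,h.round().astype(np.int32),255)
    return cv2.resize(m,(640,400),interpolation=cv2.INTER_AREA)/255.
def fit(C,mask,s,z=0):
    v,u=np.nonzero(mask); x0,y0,_=back(C,(u.mean(),v.mean()),10+z); M=mask.astype(float)
    f=lambda p:np.abs(render(C,s,p[0],p[1],p[2]/30,z)-M).sum()
    best=None
    for a in np.arange(0,6.28,.5236):
        c=f([x0,y0,a*30])
        if best is None or c<best[0]: best=(c,a)
    r=minimize(f,[x0,y0,best[1]*30],method="Nelder-Mead",options=dict(initial_simplex=[[x0+d[0],y0+d[1],best[1]*30+d[2]] for d in((0,0,0),(8,0,0),(0,8,0),(0,0,8))],xatol=.1,fatol=.1,maxiter=200))
    return r.x[0],r.x[1],np.degrees(r.x[2]/30),r.fun/M.sum()
def find(cam="top",z=0,show=True):
    arm.capture(cam); C=cal(cam); out=[]
    for q,s in(("lh_bracket_1",1),("rh_bracket_1",-1)):
        for d in arm.masks_of(cam,q):
            if d["score"]<.3: continue
            r=fit(C,d["pixels"],s,z); r2=fit(C,d["pixels"],-s,z)
            print(q[:2],round(d["score"],2),d["rect"],np.round(r,2),"other hand err",round(r2[3],2)); out.append((s,r))
    return out
E
python3 - <<'E'
from h import *
find()
C=cal("top")
for n,sg in(("left",1),("right",-1)):
    for q in("","_lane","_bay"):
        d=arm.mark_of("top",f"chute_{n}{q}")[0]; print(n,q,np.round(back(C,d["position"],0 if q=="" else 4),1))
    d=arm.masks_of("top","chute_"+n)[0]; m=d["pixels"].astype(np.uint8); v,u=np.nonzero(m)
    print(d["score"],d["rect"],cv2.minAreaRect(np.c_[u,v].astype(np.float32)))
E
```

```text
lh 0.87 [383.3, 212.5, 27.4, 32.4] [ 4.8238e+02 -1.6925e+02  1.8419e+02  8.0000e-02] other hand err 0.34
lh 0.79 [329.2, 258.5, 30.4, 33.2] [ 3.6332e+02 -2.6570e+01  3.0282e+02  7.0000e-02] other hand err 0.32
lh 0.56 [297.9, 217.5, 23.6, 29.6] [ 4.7946e+02  6.2270e+01 -7.4800e+00  1.4000e-01] other hand err 0.36
rh 0.87 [249.5, 210.7, 32.2, 32.8] [4.8704e+02 1.7569e+02 3.3378e+02 7.0000e-02] other hand err 0.32
rh 0.75 [436.0, 214.7, 23.2, 30.3] [ 4.7848e+02 -2.9528e+02  1.7475e+02  6.0000e-02] other hand err 0.33
rh 0.56 [135.6, 149.0, 173.8, 45.1] [635.74 282.42 270.11   0.92] other hand err 0.92
left  [ 476.  -167.5    0. ]
left _lane [624.   94.3   4. ]
left _bay [620.6 309.7   4. ]
0.91 [134.7, 150.8, 175.8, 44.2] ((222.3924102783203, 171.78431701660156), (176.790283203125, 41.425079345703125), 0.7440592050552368)
right  [ 640.4 -146.3    0. ]
right _lane [635.6 -90.5   4. ]
right _bay [ 630.6 -305.9    4. ]
0.56 [347.7, 145.4, 177.0, 45.8] ((437.06109619140625, 168.3684844970703), (176.1383819580078, 42.110652923583984), 0.45835644006729126)
```

```bash
cat >>h.py <<'E'
def chute(s,t): # s=+1 left (hinge at y=-45), -1 right
    B=[box(-100,0,-35-t,35+t,0,20),box(0,342+t,-52-t,35+t,0,36),box(-14,0,-50,-35,0,54),box(-14,0,35,35+t,0,54)]
    for b in B: b[:,1]*=s
    return B
def edges(s):
    L=[[(-100,-35,20),(-14,-35,20)],[(-100,35,20),(-14,35,20)],[(-100,-35,4),(-100,35,4)],[(0,35,36),(342,35,36),(342,-52,36),(0,-52,36)],[(6,-45,49),(6,31,49)],[(-14,-35,54),(0,-35,54)],[(-14,35,54),(0,35,54)]]
    return [np.array(l,float)*[1,s,1] for l in L]
def overlay(im,C,polys,col):
    for P in polys: cv2.polylines(im,[np.round((proj(C,P)+.5)*4*16-8).astype(np.int32)],False,col,1,cv2.LINE_AA,4)
E
python3 - <<'E'
from h import *
C=cal("top"); im=arm.capture("top"); big=cv2.resize(im[:,:,::-1],None,fx=4,fy=4,interpolation=cv2.INTER_CUBIC)
for n,s,p0 in(("left",1,(622,150)),("right",-1,(633,-146))):
    M=arm.masks_of("top","chute_"+n)[0]["pixels"].astype(float); a0=s*np.pi/2
    def f(p):
        m=np.zeros((1600,2560),np.uint8)
        for b in chute(s,p[3]):
            h=cv2.convexHull((proj(C,pl(b,p[0],p[1],a0+p[2]/100))*4+2).astype(np.float32)); cv2.fillConvexPoly(m,h.round().astype(np.int32),255)
        return np.abs(cv2.resize(m,(640,400),interpolation=cv2.INTER_AREA)/255.-M).sum()
    x0=np.array([*p0,0,6.]); r=minimize(f,x0,method="Nelder-Mead",options=dict(initial_simplex=[x0]+[x0+d for d in np.diag([8,8,4,4.])]))
    p=r.x; print(n,p,r.fun/M.sum())
    overlay(big,C,[pl(P,p[0],p[1],a0+p[2]/100) for P in edges(s)],(0,255,0))
for s,x,y,a in((1,482.4,-169.2,184.2),(1,479.5,62.3,-7.5),(-1,487,175.7,333.8),(-1,478.5,-295.3,174.8)):
    B=bracket(s)
    overlay(big,C,[pl(np.array([[-38,-30,8],[38,-30,8],[38,30,8],[8,30,8],[8,4,8],[-38,4,8],[-38,-30,8]])*[1,s,1],x,y,np.radians(a)),pl(np.array([[-35,-19,55],[-5,-19,55],[-5,-7,55],[-35,-7,55],[-35,-19,55]])*[1,s,1],x,y,np.radians(a))],(0,0,255))
a=np.vstack([big[580:1020,900:1300][:, :],]);
cv2.imwrite("pics/ov1.png",np.hstack([big[560:1010,940:1340],big[560:1010,1380:1780]]))
cv2.imwrite("pics/ov2.png",cv2.resize(big[560:1010,520:2120],(800,225),interpolation=cv2.INTER_AREA))
E
```

```text
Traceback (most recent call last):
IndexError: list index out of range
```

```bash
cat >c.py <<'E'
from h import *
C=cal("top"); im=arm.capture("top")
def mask(n):
    for _ in range(4):
        for d in arm.masks_of("top","chute_"+n):
            if (d["rect"][0]<250)==(n=="left") and d["rect"][2]>150: return d["pixels"].astype(float)
        arm.capture("top")
big=cv2.resize(im[:,:,::-1],None,fx=4,fy=4,interpolation=cv2.INTER_CUBIC)
for n,s,p0 in(("left",1,(622,150)),("right",-1,(633,-146))):
    M=mask(n); a0=s*np.pi/2
    def f(p):
        m=np.zeros((1600,2560),np.uint8)
        for b in chute(s,p[3]):
            h=cv2.convexHull((proj(C,pl(b,p[0],p[1],a0+p[2]/100))*4+2).astype(np.float32)); cv2.fillConvexPoly(m,h.round().astype(np.int32),255)
        return np.abs(cv2.resize(m,(640,400),interpolation=cv2.INTER_AREA)/255.-M).sum()
    x0=np.array([*p0,0,6.]); r=minimize(f,x0,method="Nelder-Mead",options=dict(initial_simplex=[x0]+[x0+d for d in np.diag([8,8,4,4.])]))
    p=r.x; print(n,p,r.fun/M.sum())
    overlay(big,C,[pl(P,p[0],p[1],a0+p[2]/100) for P in edges(s)],(0,255,0))
for s,x,y,a in((1,482.4,-169.2,184.2),(1,479.5,62.3,-7.5),(-1,487,175.7,333.8),(-1,478.5,-295.3,174.8)):
    overlay(big,C,[pl(np.array([[-38,-30,8],[38,-30,8],[38,30,8],[8,30,8],[8,4,8],[-38,4,8],[-38,-30,8]])*[1,s,1],x,y,np.radians(a)),pl(np.array([[-35,-19,55],[-5,-19,55],[-5,-7,55],[-35,-7,55],[-35,-19,55]])*[1,s,1],x,y,np.radians(a))],(0,0,255))
cv2.imwrite("pics/ov1.png",np.hstack([big[560:1010,940:1340],big[560:1010,1380:1780]]))
E
python3 c.py
```

```text
left [625.59045234 149.72341062  -0.84209244   5.87761396] 0.0704048285981059
right [ 633.45162306 -147.25642458   -3.32619449    8.56840504] 0.07523866768469332
```

View pics/ov1.png

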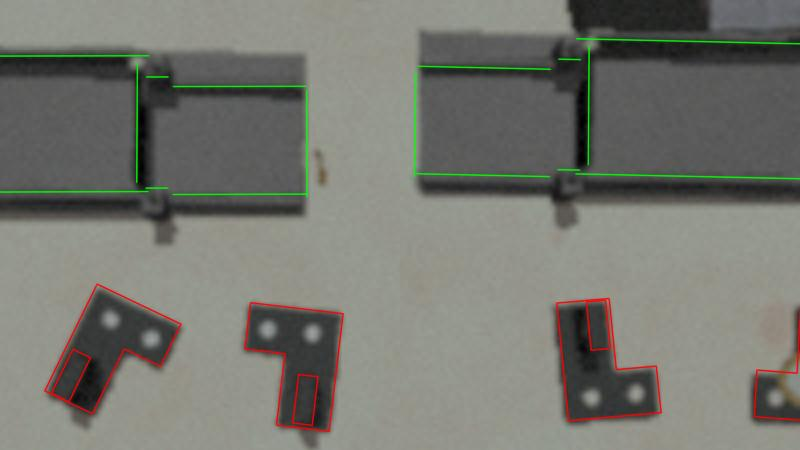

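```bash
sed -i 's/box(-100,0,-35-t,35+t,0,20)/box(-100,0,-52-t,35+t,0,20)/' h.py; python3 c.py; python3 -c "
from h import *
s=arm.read_state();print(s['time'],s['tool_pos'],s['tool_rot'],s['gripper_width'])"
```

```text
left [624.15384572 149.77352551  -1.80348759   6.72031832] 0.02247065885503668
right [ 632.09497189 -149.50911837   -2.86302801    6.3142183 ] 0.05687239574463253
1.95 [ 259.59174967 -623.07267988  302.7004307 ] [[ 9.23077265e-01  3.84614563e-01 -6.47845097e-06]
 [ 3.84614563e-01 -9.23077265e-01  2.74228588e-05]
 [ 4.56712005e-06 -2.78051241e-05 -1.00000000e+00]] 88.17487352611701
```

View pics/ov1.png

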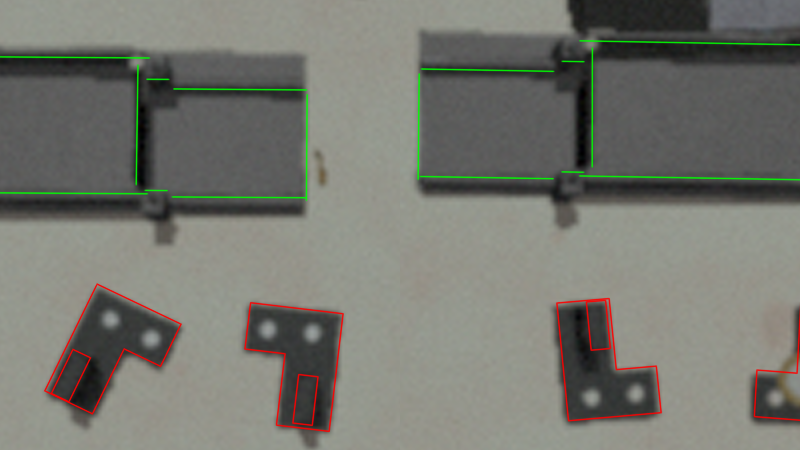

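Request:
jog_arm(deltas=[[[50,0.8,1,-0.3,0,0,-0.618],[50,0.8,1,-0.3,0,0,-0.618],[50,0.8,1,-0.3,0,0,-0.618],[50,0.8,1,-0.3,0,0,-0.618]]], newtons=25)

```text
time: 2.45
tool_pos: [381.1, -469.7, 256.4]
tool_rot: [[0.996, -0.087, -0.001], [-0.087, -0.996, 0.003], [-0.001, -0.002, -1.0]]
ft_force: [-0.8, -0.4, 0.2]
gripper_width: 51.2
grasp_force: 0.0
```

Request:
jog_arm(deltas=[[[50,0.783,1,-0.3,0,0,0],[50,0.783,1,-0.3,0,0,0],[50,0.783,1,-0.3,0,0,0],[50,0.783,1,-0.3,0,0,0],[50,0.783,1,-0.3,0,0,0]]])

```text
time: 3.08
tool_pos: [497.2, -323.6, 213.0]
tool_rot: [[0.996, -0.089, -0.0], [-0.089, -0.996, -0.001], [0.0, 0.001, -1.0]]
ft_force: [-0.7, -1.1, 1.1]
gripper_width: 50.2
grasp_force: 0.0
```

```bash
cat >w.py <<'E'
from h import *
import sys
s=arm.read_state(); C=cal("wrist"); im=arm.capture("wrist"); R=np.array(s["tool_rot"]); print(s["time"],np.round(s["tool_pos"],1),"phi",np.degrees(np.arctan2(R[1,1],R[0,1])).round(1),"J6",s["joint_pos"][5])
for q,sg in(("lh_bracket_1",1),("rh_bracket_1",-1)):
    for d in arm.masks_of("wrist",q):
        if d["score"]<.35 or d["pixels"].sum()<500: continue
        r=fit(C,d["pixels"],sg); x,y,a=r[:3]; a=np.radians(a); l=pl(np.array([[-20,-13*sg,0.]]),x,y,a)[0]
        print(q[:2],round(d["score"],2),np.round(d["rect"]),np.round(r,2),"lug",l[:2].round(1),"other",round(fit(C,d["pixels"],-sg)[3],2))
if len(sys.argv)>1: cv2.imwrite(f"pics/{sys.argv[1]}.png",im[:,:,::-1])
E
python3 w.py w1
```

```text
3.075 [ 497.2 -323.6  213. ] phi -95.1 J6 1.0416085407675608
lh 0.91 [114. 171.  99.  69.] [ 4.8066e+02 -1.5486e+02  4.7360e+01  3.9000e-01] lug [ 476.7 -178.4] other 0.49
lh 0.55 [  0.   0. 526. 113.] [ 627.79 -260.71   91.45    0.89] lug [ 641.3 -280.4] other 0.86
rh 0.58 [267. 163.  57.  76.] [ 4.7725e+02 -2.9370e+02  1.7514e+02  8.0000e-02] lug [ 496.1 -308.4] other 0.36
```

View pics/w1.png

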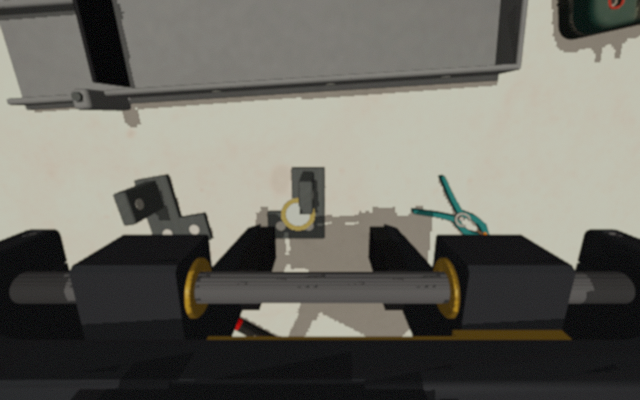

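Request:
jog_arm(deltas=[[[50,0,0.09,-0.3,0,0,0],[50,0,0.09,-0.6,0,0,0],[50,0,0.09,-0.75,0,0,0],[50,0,0.09,-0.845,0,0,0],[50,0,0.09,-0.845,0,0,0],[0,0,0.09,-0.845,0,0,0],[0,0,0.09,-0.845,0,0,0],[0,0,0.09,-0.845,0,0,0],[0,0,0.09,-0.845,0,0,0],[0,0,0.09,-0.845,0,0,0],[0,0,0.09,-0.75,0,0,0],[0,0,0.09,-0.6,0,0,0],[0,0,0.09,-0.45,0,0,0],[0,0,0.09,-0.4,0,0,0],[0,0,0.09,-0.4,0,0,0]]])

```text
time: 5.1
tool_pos: [497.3, -309.7, 153.4]
tool_rot: [[0.996, -0.09, 0.001], [-0.09, -0.996, -0.001], [0.001, 0.001, -1.0]]
ft_force: [-1.3, -0.2, -1.2]
gripper_width: 11.7
grasp_force: 25.0
```

```bash
python3 w.py w2
```

```text
5.1 [ 497.3 -309.7  153.4] phi -95.2 J6 1.0617985214940857
lh 0.81 [ 70. 186. 117.  86.] [ 4.8022e+02 -1.4905e+02  6.0590e+01  4.1000e-01] lug [ 481.7 -172.9] other 0.3
lh 0.72 [289. 204.  61. 115.] [ 458.08 -297.2   350.76    0.87] lug [ 436.2 -306.8] other 0.99
rh 0.81 [288. 202.  60. 116.] [ 469.78 -301.2   211.83    0.99] lug [ 493.6 -301.7] other 0.86
```

View pics/w2.png

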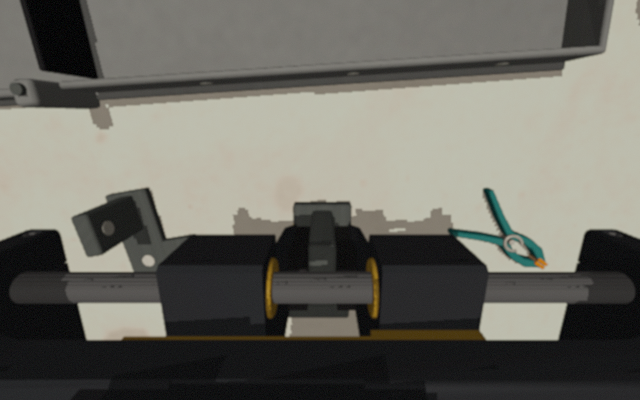

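Request:
jog_arm(deltas=[[[0,0,0.2,0.2,0,0,0.2],[0,0,0.5,0.2,0,0,0.4],[0,0,0.8,0.2,0,0,0.6],[0,0,1,0.2,0,0,0.8],[0,0,1,0.2,0,0,1],[0,0,1,0.2,0,0,1]]])

```text
time: 6.0
tool_pos: [496.6, -158.9, 181.8]
tool_rot: [[0.769, 0.64, -0.002], [0.64, -0.769, 0.001], [-0.001, -0.001, -1.0]]
ft_force: [-0.3, 0.4, -1.7]
gripper_width: 11.8
grasp_force: 25.0
```

Request:
jog_arm(deltas=[[[0,0.1,0.2,0,0,0,0.2],[0,0.2,0.4,0,0,0,0.4],[0,0.3,0.57,0,0,0,0.6],[0,0.3,0.57,0,0,0,0.8],[0,0.3,0.57,0,0,0,1],[0,0.3,0.57,0,0,0,1]]])

```text
time: 6.75
tool_pos: [541.9, -74.4, 182.1]
tool_rot: [[0.095, 0.995, -0.001], [0.995, -0.095, 0.0], [0.0, -0.001, -1.0]]
ft_force: [0.4, 0.2, 0.3]
gripper_width: 11.6
grasp_force: 25.0
```

Request:
jog_arm(deltas=[[[0,0.3,0,0,0,0,0.079],[0,0.6,0,0,0,0,0.079],[0,0.7,0,0,0,0,0.079],[0,0.7,0,-0.2,0,0,0.079],[0,0.7,0,-0.39,0,0,0.079],[0,0.7,0,-0.39,0,0,0.079],[0,0.7,0,-0.39,0,0,0.079]]])

```text
time: 7.62
tool_pos: [647.0, -74.3, 124.9]
tool_rot: [[0.03, 1.0, 0.0], [1.0, -0.03, -0.0], [-0.0, 0.0, -1.0]]
ft_force: [0.7, 0.4, 0.0]
gripper_width: 11.8
grasp_force: 2.5
```

```bash
python3 w.py w3
```

```text
7.625 [647.  -74.3 124.9] phi -1.7 J6 -0.12250245690002619
lh 0.98 [ 78. 302.  86.  40.] [ 489.85 -171.56  195.99    1.28] lug [ 505.5 -153.6] other 1.22
lh 0.91 [  0.   0. 114.  63.] [4.871e+02 6.590e+01 8.287e+01 1.000e-01] lug [497.5  44.4] other 0.19
rh 0.89 [288. 200.  64. 118.] [ 638.32 -105.94  282.91    1.3 ] lug [646.5 -83.5] other 1.3
```

View pics/w3.png

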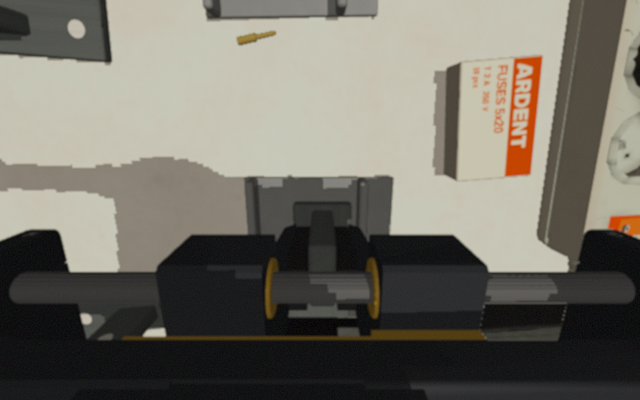

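Request:
jog_arm(deltas=[[[0,0,0,-0.12,0,0,0],[0,0,0,-0.2,0,0,0],[0,0,0,-0.23,0,0,0],[0,0,0,-0.23,0,0,0],[0,0,0,-0.23,0,0,0]]])

```text
time: 8.4
tool_pos: [647.2, -74.1, 90.4]
tool_rot: [[0.029, 1.0, -0.0], [1.0, -0.029, -0.0], [-0.0, -0.0, -1.0]]
ft_force: [-2.7, 0.1, 7.6]
gripper_width: 12.1
grasp_force: 25.0
```

```bash
python3 w.py w4
```

```text
8.4 [647.2 -74.1  90.4] phi -1.6 J6 -0.12346010484278935
lh 0.93 [ 83. 313.  56.  26.] [ 530.19 -244.35  345.25    1.  ] lug [ 507.5 -251.8] other 6.65
lh 0.67 [ 0.  0. 69. 54.] [4.757e+02 3.711e+01 1.733e+02 1.000e-02] lug [497.1  47.7] other 0.01
rh 0.64 [290. 200.  60. 119.] [634.88 -97.4  271.21   1.51] lug [647.5 -77.1] other 1.53
```

View pics/w4.png

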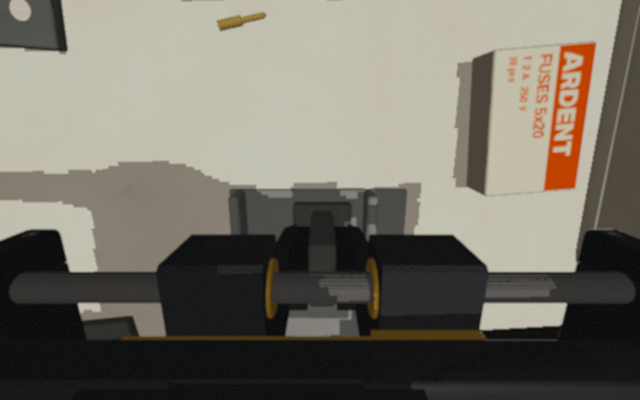

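Request:
jog_arm(deltas=[[[26,0,0,0,0,0,0],[26,0,0,0,0,0,0],[26,0,0,0,0,0,0],[26,0,0,0.1,0,0,0],[26,0,0,0.3,0,0,0],[26,0,0,0.4,0,0,0],[0,-0.019,0.257,0.4,0,0,0],[0,-0.019,0.257,0.4,0,0,0],[0,-0.019,0.257,0.3,0,0,0],[0,-0.019,0.257,0.1,0,0,0],[0,-0.019,0.257,-0.05,0,0,0],[0,-0.019,0.257,-0.115,0,0,0],[0,-0.019,0.257,-0.115,0,0,0]]])

```text
time: 10.18
tool_pos: [643.4, -36.0, 71.0]
tool_rot: [[0.029, 1.0, -0.003], [1.0, -0.029, 0.0], [0.0, -0.003, -1.0]]
ft_force: [0.6, -0.6, -0.4]
gripper_width: 0.5
grasp_force: 0.0
```

```bash
python3 - <<'E'
from h import *
s=arm.read_state();print(s['tool_pos'],s['ft_force'],s['gripper_width'])
a=arm.capture("scene");b=arm.capture("top")
A=cv2.resize(a[80:280,200:500,::-1],(800,533)); cv2.imwrite("pics/s5.png",A)
E
```

```text
[643.38051078 -36.02648138  71.00854981] [ 0.56595068 -0.63407747 -0.3715941 ] 0.5406317203227619
```

View pics/s5.png

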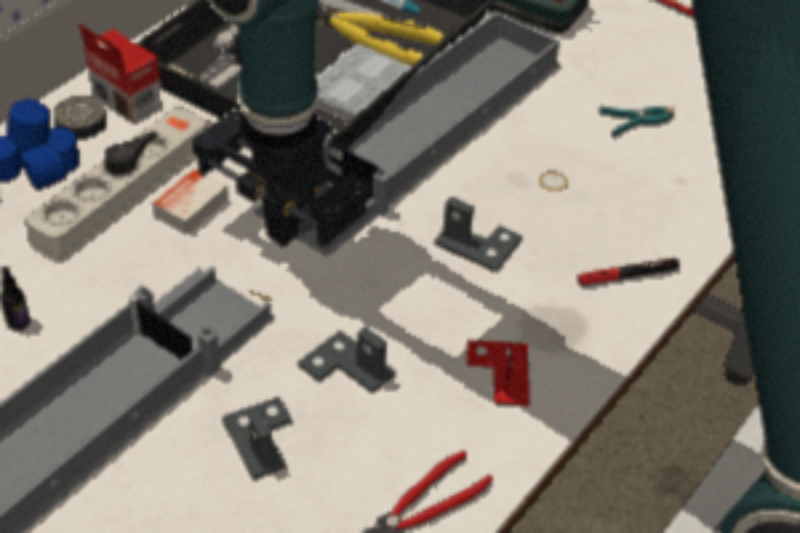

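Request:
jog_arm(deltas=[[[0,0,-0.08,0.01,0,0,0],[0,-0.004,-0.16,0.01,0,0,0],[0,-0.006,-0.22,0.01,0,0,0],[0,-0.008,-0.28,0.01,0,0,0],[0,-0.01,-0.34,0.01,0,0,0],[0,-0.012,-0.4,0.01,0,0,0],[0,-0.014,-0.46,0.01,0,0,0],[0,-0.016,-0.52,0.01,0,0,0],[0,-0.018,-0.58,0.01,0,0,0],[0,-0.02,-0.64,0.01,0,0,0],[0,-0.02,-0.7,0.01,0,0,0]]])

```text
time: 11.65
tool_pos: [641.1, -141.2, 73.9]
tool_rot: [[0.028, 1.0, -0.0], [1.0, -0.028, -0.0], [-0.0, -0.0, -1.0]]
ft_force: [0.4, 1.2, 0.2]
gripper_width: 0.5
grasp_force: 0.5
```

```bash
python3 w.py w6
```

```text
11.65 [ 641.1 -141.2   73.9] phi -1.6 J6 -0.2260615485357879
lh 0.96 [ 64. 231.  48.  39.] [ 540.21 -153.55  200.5     6.77] lug [ 554.4 -134.4] other 6.58
rh 0.62 [304. 307.  39.  29.] [ 607.38 -309.83  275.15    1.  ] lug [ 618.5 -288.7] other 1.0
```

View pics/w6.png

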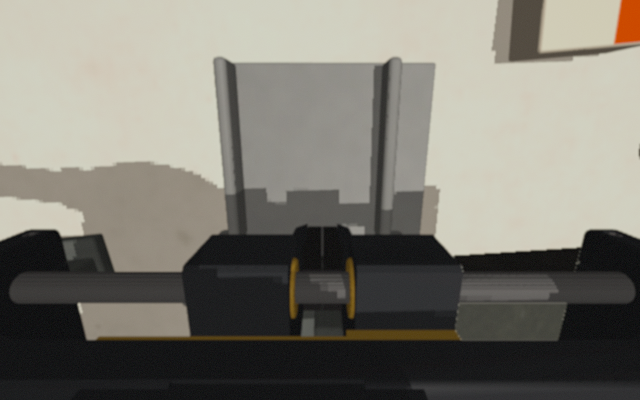

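Request:
jog_arm(deltas=[[[0,0,-0.06,0,0,0,0],[0,-0.003,-0.12,0,0,0,0],[0,-0.005,-0.18,0,0,0,0],[0,-0.007,-0.24,0,0,0,0],[0,-0.01,-0.3,0,0,0,0],[0,-0.012,-0.36,0,0,0,0],[0,-0.014,-0.42,0,0,0,0],[0,-0.016,-0.48,0,0,0,0],[0,-0.018,-0.54,0,0,0,0],[0,-0.018,-0.58,0,0,0,0],[0,-0.018,-0.62,0,0,0,0],[0,-0.018,-0.62,0,0,0,0],[0,-0.018,-0.59,0,0,0,0],[0,-0.018,-0.59,0.2,0,0,0],[0,-0.018,-0.59,0.5,0,0,0],[0,-0.018,-0.59,0.7,0,0,0],[50,-0.3,-0.5,0.7,0,0,0],[50,-0.6,-0.4,0.7,0,0,0],[50,-0.9,-0.3,0.7,0,0,0],[50,-0.9,-0.3,0.7,0,0,0]]])

```text
time: 14.3
tool_pos: [502.5, -183.5, 177.8]
tool_rot: [[0.028, 1.0, -0.004], [1.0, -0.028, 0.002], [0.001, -0.004, -1.0]]
ft_force: [-0.3, -0.8, 0.3]
gripper_width: 38.2
grasp_force: 0.0
```

```bash
cat >t.py <<'E'
from h import *
import sys
s=arm.read_state();R=np.array(s["tool_rot"]);print(s["time"],s['tool_pos'],"phi",np.degrees(np.arctan2(R[1,1],R[0,1])).round(1))
find(); C=cal("top"); im=arm.capture("top")
G={1:(624.3,149.8,np.radians(89)),-1:(632.3,-148.5,np.radians(-91.65))}
if len(sys.argv)>1: cv2.imwrite(f"pics/{sys.argv[1]}.png",cv2.resize(im[130:290,130:530,::-1],(800,320),interpolation=cv2.INTER_CUBIC))
E
python3 t.py t7
```

```text
14.3 [ 502.5032865  -183.50832118  177.7775114 ] phi -1.6
lh 0.95 [382.5, 215.9, 22.9, 29.4] [ 4.8137e+02 -1.6782e+02  1.8432e+02  2.0000e-01] other hand err 0.3
lh 0.8 [293.6, 214.8, 26.1, 33.3] [ 4.8008e+02  6.2790e+01 -5.9500e+00  8.0000e-02] other hand err 0.29
lh 0.63 [329.1, 258.2, 31.5, 35.9] [ 3.6324e+02 -2.5630e+01  3.0403e+02  8.0000e-02] other hand err 0.35
rh 0.81 [427.8, 162.6, 23.9, 17.6] [ 6.3500e+02 -2.8491e+02  2.7937e+02  4.4000e-01] other hand err 0.58
```

View pics/t7.png

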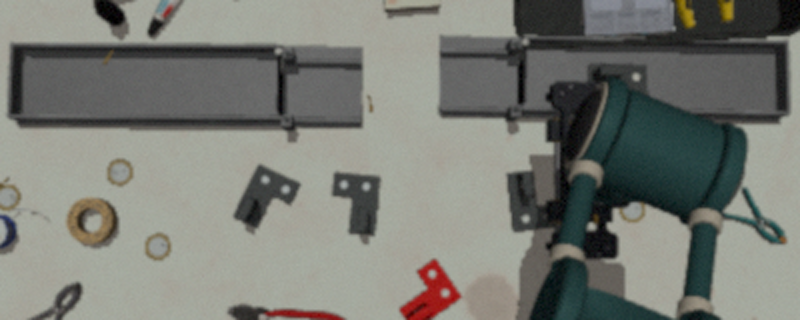

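Request:
jog_arm(deltas=[[[50,-0.038,0.21,0,0,0,0.25],[50,-0.038,0.21,0,0,0,0.5],[50,-0.038,0.21,0,0,0,0.75],[50,-0.038,0.21,0,0,0,1],[50,-0.038,0.21,0,0,0,1],[50,-0.038,0.21,0,0,0,1]]])

```text
time: 15.25
tool_pos: [501.4, -154.3, 179.1]
tool_rot: [[-0.685, 0.729, 0.0], [0.729, 0.685, -0.0], [-0.0, 0.0, -1.0]]
ft_force: [0.2, 0.1, -0.7]
gripper_width: 50.1
grasp_force: 0.0
```

Request:
jog_arm(deltas=[[[50,0,0,0,0,0,0.25],[50,0,0,0,0,0,0.5],[50,0,0,0,0,0,0.75],[50,0,0,0,0,0,1],[50,0,0,0,0,0,1],[50,0,0,0,0,0,1]]])

```text
time: 16.0
tool_pos: [500.7, -154.1, 179.0]
tool_rot: [[-0.999, 0.032, 0.0], [0.032, 0.999, -0.0], [-0.0, -0.0, -1.0]]
ft_force: [-0.3, -0.6, -0.5]
gripper_width: 49.7
grasp_force: 0.0
```

```bash
python3 w.py w8
```

```text
16.0 [ 500.7 -154.1  179. ] phi 88.2 J6 -1.88495337658945
lh 0.92 [266. 121.  77. 104.] [ 4.8166e+02 -1.6861e+02  1.8492e+02  4.0000e-02] lug [ 500.5 -153.9] other 0.37
lh 0.61 [417.   0.  89.  77.] [ 3.6016e+02 -5.9240e+01  1.7255e+02  3.5000e-01] lug [381.7 -48.9] other 0.31
lh 0.59 [523. 113. 112.  91.] [ 4.8013e+02  6.2650e+01 -6.3200e+00  3.0000e-02] lug [458.8  51.9] other 0.23
```

Request:
jog_arm(deltas=[[[50,0,0,-0.3,0,0,0.147],[50,0,0,-0.5,0,0,0.147],[50,0,0,-0.62,0,0,0.147],[50,0,0,-0.62,0,0,0.147],[0,0,0,-0.62,0,0,0.147],[0,0,0,-0.62,0,0,0.147],[0,0,0,-0.62,0,0,0.147],[0,0,0,-0.62,0,0,0.147],[0,0,0,-0.62,0,0,0.147],[0,0,0,-0.5,0,0,0.147],[0,0,0,-0.3,0,0,0.147],[0,0,0,-0.1,0,0,0.147],[0,0,0,0,0,0,0.147],[0,0,0,0,0,0,0.147]]])

```text
time: 17.9
tool_pos: [501.3, -154.3, 180.5]
tool_rot: [[-0.996, -0.087, 0.003], [-0.087, 0.996, -0.001], [-0.003, -0.001, -1.0]]
ft_force: [0.7, -0.3, -1.2]
gripper_width: 12.3
grasp_force: 25.0
```

```bash
cat >>h.py <<'E'
def heldmask(q):
    "rect of the held bracket in the wrist picture"
    arm.capture("wrist"); return [(round(d["score"],2),np.round(d["rect"])) for d in arm.masks_of("wrist",q)]
E
python3 -c "
from h import *
print(heldmask('lh_bracket_1'))"
```

```text
[(0.94, array([243., 126., 111., 147.])), (0.82, array([435.,   0., 114.,  95.])), (0.72, array([515., 136., 118.,  98.])), (0.16, array([503., 302.,  63.,  36.]))]
```

Request:
jog_arm(deltas=[[[0,0,0.2,0,0,0,-0.2],[0,0,0.5,0,0,0,-0.4],[0,0,0.8,0,0,0,-0.6],[0,0,1,0,0,0,-0.8],[0,0,1,0,0,0,-1],[0,0,1,0,0,0,-1]]])

```text
time: 18.75
tool_pos: [499.5, -3.5, 177.4]
tool_rot: [[-0.768, 0.641, -0.003], [0.641, 0.768, 0.0], [0.002, -0.002, -1.0]]
ft_force: [-0.1, -0.4, -0.8]
gripper_width: 11.5
grasp_force: 25.0
```

Request:
jog_arm(deltas=[[[0,0.1,0.2,0,0,0,-0.2],[0,0.2,0.4,0,0,0,-0.4],[0,0.2,0.524,0,0,0,-0.6],[0,0.2,0.524,0,0,0,-0.8],[0,0.2,0.524,0,0,0,-1],[0,0.2,0.524,0,0,0,-1]]])

```text
time: 19.5
tool_pos: [530.1, 74.1, 178.0]
tool_rot: [[-0.09, 0.996, -0.002], [0.996, 0.09, -0.0], [-0.0, -0.002, -1.0]]
ft_force: [-0.4, 0.4, -2.1]
gripper_width: 11.8
grasp_force: 25.0
```

Request:
jog_arm(deltas=[[[0,0.3,0,0,0,0,-0.131],[0,0.6,0,0,0,0,-0.131],[0,0.703,0,0,0,0,-0.131],[0,0.703,0,-0.2,0,0,-0.131],[0,0.703,0,-0.36,0,0,-0.131],[0,0.703,0,-0.36,0,0,-0.131],[0,0.703,0,-0.36,0,0,-0.131]]])

```text
time: 20.38
tool_pos: [635.9, 74.5, 125.5]
tool_rot: [[0.015, 1.0, 0.0], [1.0, -0.015, 0.0], [0.0, 0.0, -1.0]]
ft_force: [0.7, -0.6, -1.3]
gripper_width: 12.0
grasp_force: 25.0
```

```bash
python3 -c "
from h import *
s=arm.read_state(); print(s['time'],s['tool_pos'],s['grasp_force'])
print(heldmask('lh_bracket_1'))
im=arm.capture('wrist'); cv2.imwrite('pics/w9.png',im[:,:,::-1])"
```

```text
20.375 [635.85165717  74.46573453 125.46809958] 24.99894447159022
[(0.83, array([ 55., 192., 113.,  83.])), (0.71, array([241., 125., 113., 146.]))]
```

View pics/w9.png

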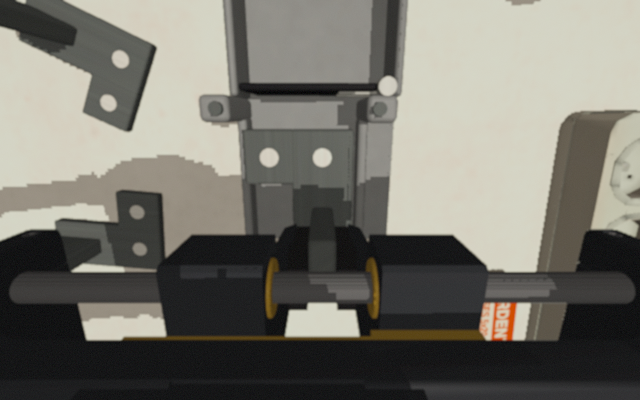

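Request:
jog_arm(deltas=[[[0,0,0,-0.12,0,0,0],[0,0,0,-0.2,0,0,0],[0,0,0,-0.234,0,0,0],[0,0,0,-0.234,0,0,0],[26,0,0,-0.234,0,0,0],[26,0,0,-0.234,0,0,0],[26,0,0,-0.234,0,0,0],[26,0,0,-0.15,0,0,0],[26,0,0,0.1,0,0,0],[26,0,0,0.15,0,0,0],[0,-0.031,-0.253,0.15,0,0,0],[0,-0.031,-0.253,0.15,0,0,0],[0,-0.031,-0.253,0.0,0,0,0],[0,-0.031,-0.253,-0.15,0,0,0],[0,-0.031,-0.253,-0.3,0,0,0],[0,-0.031,-0.253,-0.343,0,0,0],[0,-0.031,-0.253,-0.343,0,0,0]]])

```text
time: 22.65
tool_pos: [631.0, 37.0, 72.9]
tool_rot: [[0.016, 1.0, -0.001], [1.0, -0.016, 0.0], [0.0, -0.001, -1.0]]
ft_force: [0.6, 0.7, 0.1]
gripper_width: 0.8
grasp_force: 0.0
```

Request:
jog_arm(deltas=[[[0,0,0.08,0,0,0,0],[0,0.002,0.16,0,0,0,0],[0,0.004,0.22,0,0,0,0],[0,0.005,0.28,0,0,0,0],[0,0.006,0.34,0,0,0,0],[0,0.007,0.4,0,0,0,0],[0,0.008,0.46,0,0,0,0],[0,0.01,0.52,0,0,0,0],[0,0.01,0.58,0,0,0,0],[0,0.012,0.64,0,0,0,0],[0,0.012,0.7,0,0,0,0]]])

```text
time: 24.02
tool_pos: [633.1, 142.3, 73.4]
tool_rot: [[0.016, 1.0, -0.0], [1.0, -0.016, 0.0], [0.0, -0.0, -1.0]]
ft_force: [-0.1, -1.2, 1.1]
gripper_width: 0.7
grasp_force: 0.5
```

```bash
python3 -c "
from h import *
s=arm.read_state(); print(s['time'],s['tool_pos'],s['ft_force'])
im=arm.capture('wrist'); cv2.imwrite('pics/w10.png',im[:,:,::-1])"
```

```text
24.025 [633.08945906 142.30776274  73.40747665] [-0.13045795 -1.21394844  1.10906822]
```

View pics/w10.png

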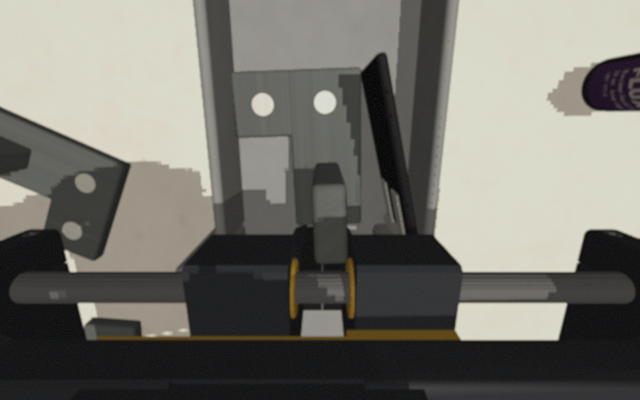

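Request:
jog_arm(deltas=[[[0,0,0.06,0,0,0,0],[0,0.002,0.12,0,0,0,0],[0,0.004,0.18,0,0,0,0],[0,0.005,0.24,0,0,0,0],[0,0.006,0.3,0,0,0,0],[0,0.007,0.36,0,0,0,0],[0,0.008,0.42,0,0,0,0],[0,0.01,0.48,0,0,0,0],[0,0.01,0.54,0,0,0,0],[0,0.011,0.58,0,0,0,0],[0,0.011,0.62,0,0,0,0],[0,0.011,0.62,0,0,0,0],[0,0.011,0.59,0,0,0,0],[0,0.011,0.59,0.2,0,0,0],[0,0.011,0.59,0.5,0,0,0],[0,0.011,0.59,0.7,0,0,0],[50,-0.3,0.5,0.7,0,0,0],[50,-0.6,0.4,0.7,0,0,0],[50,-0.9,0.4,0.7,0,0,0],[50,-0.9,0.4,0.7,0,0,0]]])

```text
time: 26.58
tool_pos: [494.8, 200.5, 177.7]
tool_rot: [[0.016, 1.0, -0.003], [1.0, -0.016, -0.001], [-0.001, -0.003, -1.0]]
ft_force: [-0.6, -0.5, 0.3]
gripper_width: 38.0
grasp_force: 0.0
```

Request:
jog_arm(deltas=[[[50,-0.15,0,0,0,0,0.25],[50,-0.15,0,0,0,0,0.5],[50,-0.15,0,0,0,0,0.75],[50,-0.15,0,0,0,0,1],[50,-0.15,0,0,0,0,1],[50,-0.15,0,0,0,0,1]]])

```text
time: 27.32
tool_pos: [476.3, 201.6, 178.7]
tool_rot: [[-0.694, 0.72, 0.001], [0.72, 0.694, 0.0], [-0.0, 0.001, -1.0]]
ft_force: [0.2, -0.6, 1.2]
gripper_width: 49.7
grasp_force: 0.0
```

```bash
python3 w.py w11; python3 t.py
```

```text
27.325 [476.3 201.6 178.7] phi 43.9 J6 -0.4143293750523684
lh 0.66 [498. 200.  55.  48.] [626.83 318.7    1.48   2.07] lug [607.2 305.2] other 1.94
rh 0.66 [282. 169.  70.  96.] [4.8569e+02 1.7490e+02 3.3327e+02 3.0000e-02] lug [473.7 195.5] other 0.37
27.475 [475.88844244 201.59724791 178.55665903] phi 44.0
lh 0.91 [205.9, 165.0, 31.3, 22.6] [6.2747e+02 2.8583e+02 8.6740e+01 1.0000e-01] other hand err 0.36
lh 0.77 [298.8, 216.6, 23.6, 29.7] [ 4.8054e+02  6.2310e+01 -6.2800e+00  7.0000e-02] other hand err 0.35
lh 0.71 [329.9, 261.0, 29.9, 34.1] [ 3.6327e+02 -2.5370e+01  3.0437e+02  1.0000e-01] other hand err 0.33
rh 0.85 [258.6, 211.0, 20.5, 19.9] [512.33 155.09  95.44   0.8 ] other hand err 0.82
```

Request:
jog_arm(deltas=[[[50,-0.013,-0.041,0,0,0,0.22],[50,-0.013,-0.041,-0.2,0,0,0.427],[50,-0.013,-0.041,-0.45,0,0,0.427],[50,-0.013,-0.041,-0.617,0,0,0.427],[50,-0.013,-0.041,-0.617,0,0,0.427],[0,-0.013,-0.041,-0.617,0,0,0.427],[0,-0.013,-0.041,-0.617,0,0,0.427],[0,-0.013,-0.041,-0.617,0,0,0.427],[0,-0.013,-0.041,-0.617,0,0,0.427],[0,-0.013,-0.041,-0.617,0,0,0.427],[0,-0.013,-0.041,-0.5,0,0,0.427],[0,-0.013,-0.041,-0.3,0,0,0.427],[0,-0.013,-0.041,-0.1,0,0,0.427],[0,-0.013,-0.041,0,0,0,0.427],[0,-0.013,-0.041,0,0,0,0.427]]])

```text
time: 29.55
tool_pos: [474.5, 195.8, 180.0]
tool_rot: [[-0.893, 0.449, 0.003], [0.449, 0.893, 0.001], [-0.002, 0.002, -1.0]]
ft_force: [-0.3, 0.3, -1.2]
gripper_width: 11.9
grasp_force: 25.0
```

```bash
python3 -c "
from h import *
print(heldmask('rh_bracket_1'))"
```

```text
[(0.64, array([288., 197.,  63., 121.]))]
```

Request:
jog_arm(deltas=[[[0,0,-0.2,0,0,0,-0.2],[0,0,-0.5,0,0,0,-0.4],[0,0,-0.8,0,0,0,-0.6],[0,0,-1,0,0,0,-0.8],[0,0,-1,0,0,0,-1],[0,0,-1,0,0,0,-1]]])

```text
time: 30.4
tool_pos: [472.7, 45.0, 177.0]
tool_rot: [[-0.315, 0.949, -0.003], [0.949, 0.315, -0.0], [0.001, -0.003, -1.0]]
ft_force: [-0.5, -0.7, -1.1]
gripper_width: 11.7
grasp_force: 25.0
```

Request:
jog_arm(deltas=[[[0,0,-0.25,0,0,0,-0.2],[0,0.1,-0.5,0,0,0,-0.443],[0,0.2,-0.797,0,0,0,-0.443],[0,0.3,-0.797,0,0,0,-0.443],[0,0.3,-0.797,0,0,0,-0.443]]])

```text
time: 31.02
tool_pos: [519.2, -73.6, 177.9]
tool_rot: [[0.027, 1.0, -0.001], [1.0, -0.027, 0.001], [0.001, -0.001, -1.0]]
ft_force: [0.5, 1.2, -1.3]
gripper_width: 11.6
grasp_force: 25.0
```

Request:
jog_arm(deltas=[[[0,0.3,0,0,0,0,0],[0,0.6,0,0,0,0,0],[0,0.859,0,0,0,0,0],[0,0.859,0,0,0,0,0],[0,0.859,0,-0.2,0,0,0],[0,0.859,0,-0.36,0,0,0],[0,0.859,0,-0.36,0,0,0],[0,0.859,0,-0.36,0,0,0]]])

```text
time: 32.02
tool_pos: [647.1, -73.4, 125.1]
tool_rot: [[0.027, 1.0, -0.0], [1.0, -0.027, 0.0], [0.0, -0.0, -1.0]]
ft_force: [0.4, 0.1, -1.0]
gripper_width: 11.7
grasp_force: 25.0
```

```bash
python3 -c "
from h import *
s=arm.read_state(); print(s['time'],s['tool_pos'],s['grasp_force'])
print(heldmask('rh_bracket_1'))"; python3 t.py
```

```text
32.025 [647.12491737 -73.40895112 125.14798657] 24.999480773694813
[(0.63, array([289., 201.,  64., 116.]))]
32.125 [648.1020796  -73.85052227 126.14393042] phi -1.6
lh 0.83 [203.6, 162.4, 33.3, 23.7] [6.2749e+02 2.8591e+02 8.8600e+01 1.3000e-01] other hand err 0.39
lh 0.59 [295.4, 214.8, 25.2, 35.1] [ 4.8045e+02  6.1330e+01 -4.5800e+00  8.0000e-02] other hand err 0.3
rh 0.64 [426.7, 161.7, 26.8, 21.6] [ 6.2900e+02 -2.8334e+02  2.6794e+02  1.2000e-01] other hand err 0.38
rh 0.51 [376.9, 170.8, 5.6, 10.2] [ 618.42 -112.57  224.75    8.85] other hand err 8.85
```

Request:
jog_arm(deltas=[[[0,0,0,-0.12,0,0,0],[0,0,0,-0.2,0,0,0],[0,0,0,-0.23,0,0,0],[0,0,0,-0.23,0,0,0],[26,0,0,-0.23,0,0,0],[26,0,0,-0.23,0,0,0],[26,0,0,-0.23,0,0,0],[26,0,0,-0.15,0,0,0],[26,0,0,0.1,0,0,0],[26,0,0,0.15,0,0,0],[0,-0.019,0.257,0.15,0,0,0],[0,-0.019,0.257,0.15,0,0,0],[0,-0.019,0.257,0.0,0,0,0],[0,-0.019,0.257,-0.15,0,0,0],[0,-0.019,0.257,-0.3,0,0,0],[0,-0.019,0.257,-0.34,0,0,0],[0,-0.019,0.257,-0.34,0,0,0]]])

```text
time: 34.45
tool_pos: [644.3, -35.9, 73.0]
tool_rot: [[0.029, 1.0, -0.001], [1.0, -0.029, -0.0], [-0.0, -0.001, -1.0]]
ft_force: [0.4, -0.7, -0.0]
gripper_width: 0.5
grasp_force: 0.0
```

Request:
jog_arm(deltas=[[[0,0,-0.08,0,0,0,0],[0,-0.004,-0.16,0,0,0,0],[0,-0.006,-0.22,0,0,0,0],[0,-0.008,-0.28,0,0,0,0],[0,-0.01,-0.34,0,0,0,0],[0,-0.012,-0.4,0,0,0,0],[0,-0.014,-0.46,0,0,0,0],[0,-0.016,-0.52,0,0,0,0],[0,-0.018,-0.58,0,0,0,0],[0,-0.02,-0.64,0,0,0,0],[0,-0.02,-0.7,0,0,0,0]]])

```text
time: 35.83
tool_pos: [641.6, -141.2, 73.4]
tool_rot: [[0.029, 1.0, -0.0], [1.0, -0.029, -0.0], [-0.0, -0.0, -1.0]]
ft_force: [0.2, 1.4, 1.1]
gripper_width: 0.8
grasp_force: 0.5
```

Request:
jog_arm(deltas=[[[0,0,-0.06,0,0,0,0],[0,-0.003,-0.12,0,0,0,0],[0,-0.005,-0.18,0,0,0,0],[0,-0.007,-0.24,0,0,0,0],[0,-0.01,-0.3,0,0,0,0],[0,-0.012,-0.36,0,0,0,0],[0,-0.014,-0.42,0,0,0,0],[0,-0.016,-0.48,0,0,0,0],[0,-0.018,-0.54,0,0,0,0],[0,-0.018,-0.58,0,0,0,0],[0,-0.018,-0.62,0,0,0,0],[0,-0.018,-0.62,0,0,0,0],[0,-0.018,-0.59,0,0,0,0],[0,-0.018,-0.59,0.2,0,0,0],[0,-0.018,-0.59,0.5,0,0,0],[0,-0.018,-0.59,0.7,0,0,0],[50,-0.3,-0.4,0.7,0,0,0],[50,-0.6,-0.2,0.7,0,0,0],[50,-0.9,0,0.7,0,0,0],[50,-0.9,0.2,0.7,0,0,0]]])

```text
time: 38.33
tool_pos: [502.7, -108.9, 177.5]
tool_rot: [[0.029, 1.0, -0.003], [1.0, -0.029, 0.001], [0.001, -0.003, -1.0]]
ft_force: [0.9, -0.4, 0.3]
gripper_width: 38.5
grasp_force: 0.0
```

Request:
jog_arm(deltas=[[[50,0,0.2,0,0,0,-0.25],[50,-0.1,0.5,0,0,0,-0.5],[50,-0.2,0.8,0,0,0,-0.75],[50,-0.3,1,0,0,0,-1],[50,-0.3,1,0,0,0,-1],[50,-0.3,1,0,0,0,-1]]])

```text
time: 39.08
tool_pos: [462.0, 39.4, 178.8]
tool_rot: [[0.725, 0.689, 0.001], [0.689, -0.725, -0.0], [0.001, 0.001, -1.0]]
ft_force: [-0.5, -1.1, 0.7]
gripper_width: 49.6
grasp_force: 0.0
```

```bash
python3 t.py t12; python3 w.py
```

```text
39.075 [462.04099709  39.42371685 178.79439309] phi -46.5
lh 0.73 [204.1, 162.8, 33.6, 24.2] [6.2709e+02 2.8564e+02 8.8000e+01 7.0000e-02] other hand err 0.32
lh 0.61 [329.4, 263.6, 33.5, 32.7] [351.25 -32.4  151.46   1.11] other hand err 1.2
rh 0.86 [425.7, 161.0, 27.4, 25.8] [ 6.2827e+02 -2.8535e+02  2.6887e+02  1.0000e-01] other hand err 0.33
rh 0.83 [453.2, 162.4, 27.2, 22.4] [ 6.2795e+02 -3.6145e+02  2.6735e+02  9.0000e-02] other hand err 0.4
39.275 [462.2  38.7 178.6] phi -46.7 J6 0.8442695250047825
lh 0.62 [280. 102.  94. 115.] [ 4.7935e+02  6.3040e+01 -5.7800e+00  3.0000e-02] lug [458.1  52.1] other 0.35
lh 0.58 [257. 305.  82.  32.] [349.76 -42.49 162.38   0.82] lug [372.8 -36.2] other 0.72
```

View pics/t12.png

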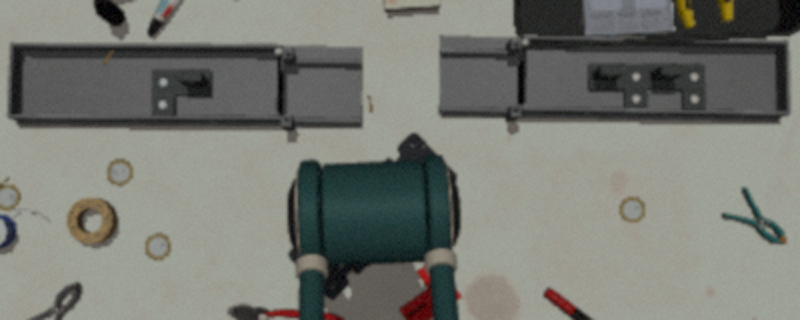

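Request:
jog_arm(deltas=[[[50,-0.023,0.084,0,0,0,-0.25],[50,-0.023,0.084,0,0,0,-0.5],[50,-0.023,0.084,0,0,0,-0.75],[50,-0.023,0.084,0,0,0,-1],[50,-0.023,0.084,0,0,0,-1]]])

```text
time: 40.05
tool_pos: [458.3, 51.8, 178.4]
tool_rot: [[1.0, -0.029, -0.0], [-0.029, -1.0, -0.0], [-0.0, 0.0, -1.0]]
ft_force: [0.0, 0.3, -0.2]
gripper_width: 50.1
grasp_force: 0.0
```

Request:
jog_arm(deltas=[[[50,0,0,-0.2,0,0,-0.094],[50,0,0,-0.45,0,0,-0.094],[50,0,0,-0.617,0,0,-0.094],[50,0,0,-0.617,0,0,-0.094],[0,0,0,-0.617,0,0,-0.094],[0,0,0,-0.617,0,0,-0.094],[0,0,0,-0.617,0,0,-0.094],[0,0,0,-0.617,0,0,-0.094],[0,0,0,-0.617,0,0,-0.094],[0,0,0,-0.5,0,0,-0.094],[0,0,0,-0.3,0,0,-0.094],[0,0,0,-0.1,0,0,-0.094],[0,0,0,0,0,0,-0.094],[0,0,0,0,0,0,-0.094]]])

```text
time: 41.8
tool_pos: [458.8, 52.1, 179.3]
tool_rot: [[0.995, -0.102, 0.002], [-0.102, -0.995, 0.0], [0.002, -0.0, -1.0]]
ft_force: [0.6, -1.4, -0.7]
gripper_width: 11.9
grasp_force: 25.0
```

```bash
python3 -c "
from h import *
print(heldmask('lh_bracket_1'))"
```

```text
[(0.9, array([243., 128., 113., 144.])), (0.61, array([ 0.,  0., 50., 50.]))]
```

Request:
jog_arm(deltas=[[[0,0.1,0,0,0,0,0.2],[0,0.2,0,0,0,0,0.4],[0,0.2,0,0,0,0,0.6],[0,0.2,0,0,0,0,0.8],[0,0.2,0,0,0,0,1],[0,0.2,0,0,0,0,1]]])

```text
time: 42.65
tool_pos: [487.2, 52.0, 176.8]
tool_rot: [[0.777, 0.63, -0.003], [0.63, -0.777, -0.0], [-0.003, -0.002, -1.0]]
ft_force: [-0.2, -0.0, -0.5]
gripper_width: 12.0
grasp_force: 25.0
```

Request:
jog_arm(deltas=[[[0,0.1,0.1,0,0,0,0.2],[0,0.2,0.15,0,0,0,0.4],[0,0.2,0.15,0,0,0,0.6],[0,0.2,0.15,0,0,0,0.8],[0,0.2,0.15,0,0,0,1],[0,0.2,0.15,0,0,0,1]]])

```text
time: 43.4
tool_pos: [517.7, 74.5, 177.5]
tool_rot: [[0.106, 0.994, -0.002], [0.994, -0.106, -0.0], [-0.0, -0.002, -1.0]]
ft_force: [0.3, 0.8, -1.6]
gripper_width: 11.4
grasp_force: 25.0
```

Request:
jog_arm(deltas=[[[0,0.3,0,0,0,0,0.109],[0,0.6,0,0,0,0,0.109],[0,0.785,0,0,0,0,0.109],[0,0.785,0,0,0,0,0.109],[0,0.785,0,-0.2,0,0,0.109],[0,0.785,0,-0.36,0,0,0.109],[0,0.785,0,-0.36,0,0,0.109],[0,0.785,0,-0.36,0,0,0.109]]])

```text
time: 44.4
tool_pos: [635.7, 74.6, 125.1]
tool_rot: [[0.018, 1.0, 0.0], [1.0, -0.018, 0.0], [0.0, 0.0, -1.0]]
ft_force: [0.7, 0.8, -1.2]
gripper_width: 12.0
grasp_force: 25.0
```

```bash
python3 -c "
from h import *
s=arm.read_state(); print(s['time'],s['tool_pos'],s['grasp_force'])
print(heldmask('lh_bracket_1'))"
```

```text
44.4 [635.65331055  74.62870649 125.08799819] 24.982137554325163
[(0.91, array([243., 133., 113., 141.]))]
```

Same as the earlier left placing; lower, release, push, retreat.

Request:
jog_arm(deltas=[[[0,0,0,-0.12,0,0,0],[0,0,0,-0.2,0,0,0],[0,0,0,-0.23,0,0,0],[0,0,0,-0.23,0,0,0],[26,0,0,-0.23,0,0,0],[26,0,0,-0.23,0,0,0],[26,0,0,-0.23,0,0,0],[26,0,0,-0.15,0,0,0],[26,0,0,0.1,0,0,0],[26,0,0,0.15,0,0,0],[0,-0.031,-0.253,0.15,0,0,0],[0,-0.031,-0.253,0.15,0,0,0],[0,-0.031,-0.253,0.0,0,0,0],[0,-0.031,-0.253,-0.15,0,0,0],[0,-0.031,-0.253,-0.3,0,0,0],[0,-0.031,-0.253,-0.34,0,0,0],[0,-0.031,-0.253,-0.34,0,0,0]]])

```text
time: 46.62
tool_pos: [631.0, 37.0, 73.0]
tool_rot: [[0.017, 1.0, -0.001], [1.0, -0.017, 0.0], [0.0, -0.001, -1.0]]
ft_force: [0.3, 0.2, 1.0]
gripper_width: 0.2
grasp_force: 0.0
```

Request:
jog_arm(deltas=[[[0,0,0.08,0,0,0,0],[0,0.002,0.16,0,0,0,0],[0,0.004,0.22,0,0,0,0],[0,0.005,0.28,0,0,0,0],[0,0.006,0.34,0,0,0,0],[0,0.007,0.4,0,0,0,0],[0,0.008,0.46,0,0,0,0],[0,0.01,0.52,0,0,0,0],[0,0.01,0.58,0,0,0,0],[0,0.012,0.64,0,0,0,0],[0,0.012,0.7,0,0,0,0]]])

```text
time: 48.0
tool_pos: [633.1, 142.3, 73.4]
tool_rot: [[0.017, 1.0, -0.0], [1.0, -0.017, 0.0], [0.0, -0.0, -1.0]]
ft_force: [0.1, -1.2, 1.2]
gripper_width: 0.5
grasp_force: 0.6
```

Request:
jog_arm(deltas=[[[0,0,0.06,0,0,0,0],[0,0.002,0.12,0,0,0,0],[0,0.004,0.18,0,0,0,0],[0,0.005,0.24,0,0,0,0],[0,0.006,0.3,0,0,0,0],[0,0.007,0.36,0,0,0,0],[0,0.008,0.42,0,0,0,0],[0,0.01,0.48,0,0,0,0],[0,0.01,0.54,0,0,0,0],[0,0.011,0.58,0,0,0,0],[0,0.011,0.62,0,0,0,0],[0,0.011,0.62,0,0,0,0],[0,0.011,0.59,0,0,0,0],[0,0.011,0.59,0.2,0,0,0],[0,0.011,0.59,0.5,0,0,0],[0,0.011,0.59,0.7,0,0,0],[0,-0.3,0.3,0.7,0,0,0],[0,-0.6,0,0.7,0,0,0],[0,-0.9,-0.3,0.7,0,0,0],[0,-1,-0.6,0.7,0,0,0]]])

```text
time: 50.5
tool_pos: [480.3, 50.3, 178.1]
tool_rot: [[0.016, 1.0, -0.001], [1.0, -0.016, -0.0], [-0.0, -0.001, -1.0]]
ft_force: [0.7, -0.3, -0.5]
gripper_width: 0.7
grasp_force: 0.0
```

Request:
jog_arm(deltas=[[[0,-0.2,-0.3,0.2,0,0,0],[0,-0.3,-0.5,0.2,0,0,0],[0,-0.3,-0.5,0.2,0,0,0],[0,-0.3,-0.5,0.2,0,0,0]]])

```text
time: 51.0
tool_pos: [438.4, -23.2, 208.5]
tool_rot: [[0.018, 1.0, 0.001], [1.0, -0.018, 0.0], [0.0, 0.001, -1.0]]
ft_force: [-0.4, 0.6, -0.1]
gripper_width: 0.6
grasp_force: 0.0
```

```bash
python3 t.py t13; python3 -c "
from h import *
s=arm.read_state();print(s['time'],s['ft_force'])"
```

```text
51.0 [438.38537186 -23.21203282 208.53240304] phi -1.0
lh 0.92 [204.4, 168.3, 33.0, 18.1] [6.2603e+02 2.8520e+02 9.1890e+01 1.5000e-01] other hand err 0.34
lh 0.62 [175.9, 165.7, 33.0, 22.2] [6.3135e+02 3.6122e+02 8.9560e+01 6.0000e-02] other hand err 0.34
lh 0.56 [339.4, 275.8, 13.0, 6.7] [364.75 -36.6  271.27  11.9 ] other hand err 11.75
rh 0.91 [459.0, 163.2, 25.7, 19.9] [ 6.2558e+02 -3.7038e+02  2.7054e+02  1.8000e-01] other hand err 0.43
rh 0.65 [426.3, 161.4, 28.5, 23.9] [ 6.2942e+02 -2.8570e+02  2.6792e+02  6.0000e-02] other hand err 0.29
51.2 [ 0.75144156 -0.26841258 -0.47220915]
```

View pics/t13.png

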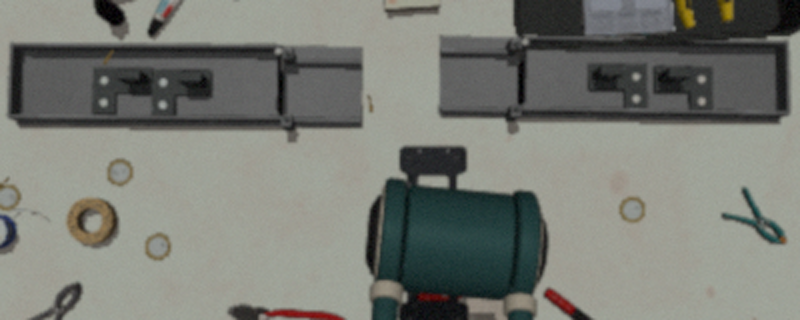

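```bash
python3 -c "
from bench import arm
print(arm.job_done())"
```

```text
the job is handed in; nothing more can be done
None
```

I handed the job in at about 51 s: the last picture shows all four brackets present in their own bays (two left-hand in the left, two right-hand in the right), flat and lug up, both flaps shut, and the bystanders in view in place; `job_done()` returned no verdict.

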